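Fit and lock the cam coupling on the rinse tank

ROBOT

A 6-joint arm with a two-finger parallel gripper is mounted at the origin on a cart in front of the work surface, level with it; the furniture and walls round the work are solid. World frame = base frame: x ahead of the robot, y to its left, z up, the work surface at z = 0. Lengths are in m, angles in rad, forces in N, time in s.
With the tool pointing down it reaches from about 0.325 to 0.775 m from the base axis. Payload 5.5 kg.
Tool frame: the origin (TCP) lies between the finger pads; the fingertips stand manip.finger_overhang ahead of it and the grasp point (between the pads) lies 2 mm behind it (manip.finger_overhang is the distance from the TCP to the fingertips, in m); z points along the fingers, y is the line along which they close (so a half turn about z gives the same grasp; the last joint's range is limited). The gripper opens to 85 mm and grips with 20 to 120 N. Pads are 22 mm wide; open, the fingers measure 114 mm over their backs; the gripper's body (76 mm by 85 mm) begins 54 mm behind the grasp point. The pads swing forward as they close: fully open they stand 13 mm farther back than shut.
Start: joints at [-1.249, 0.091, 1.231, -0, 1.82, -0.057], TCP at [0.222, -0.557, 0.248] pointing down, gripper open.
Joint ranges: [-2.87, 2.87], [-0.86, 2.18], [0.17, 2.46], [-1.51, 4.65], [0.06, 2.69], [-2.65, 2.65]. Speed limits (rad/s): [2.57, 2.57, 3.01, 3.14, 3.14, 3.14].

INTERFACE

Orientations are given as a rotation vector (axis times angle).
In Python, from workcell import manip gives the robot as it stands. The module is installed in compiled form; this text tells all that it offers.
- The arm moves only by the shell command python3 -m jog 'ROWS' [OPENING] [FORCE]. ROWS is JSON, a list of rows, each an object with "travel": the shift along the world's x, y, z as a fraction of full scale, a list of three; "turn": the turn, a rotation vector about the world's x, y, z as a fraction of full scale, a list of three. A call has 1 to 5 rows; each row is the pose to reach, as a shift and turn from the pose commanded when the call began, turning the shorter way round; what a row does not reach only later rows make up. Full scale, the value 1, is 0.5 m for a shift and 360 degrees for a turn. A row lasts 1/12 s, in which the tool goes at most 41.7 mm and 7.16 degrees, less where a joint would pass 70% of its speed; a pose out of reach is approached as far as the arm can. A call with a number of a shift or a turn outside -1 to 1 is refused whole. A call with a gripper value outside its range is refused whole. OPENING is the opening, from 0 (shut) to 1 (fully open), set as the call begins (- or left out, the last holds). The fingers move at their own pace and stop on an object; FORCE is the grip in N (left out, the last holds). Time passes only in rows, so rows that repeat a pose let the fingers close. It gives the time, the measured TCP pose, the force, the opening and the grip force at its end, in the units of the state.
- manip.sense(): the state, without advancing time (a new reading comes with each control period).
- manip.read_camera(name): name is "side" or "top"; returns a dict with "color" (400x640x3 uint8, red, green, blue), "z_map" (400x640 float32, m along the optical axis (not along the pixel's ray), 0 where there is no reading), "fx", "fy", "cx", "cy" (pixels), "D" ([k1, k2, p1, p2, k3] as OpenCV has them; the pictures are not rectified), "rvec" (rotation vector, rad) and "tvec" (3), from world to camera coordinates, as OpenCV has them. Camera axes: x right, y down, z forward; pixel columns grow to the right and rows downward; lengths in m; the calibration is good to about 2 mm. A picture is of the moment at which its call begins.
- manip.job_done(): hands the job in; it is judged then, once.
Trained networks look in the newest picture that a camera, given by its name, has taken for a name from the list of things; names that differ only in an ending like _2 or _b are one class to them, and where a whole thing is asked for, a point or a joint stands for the part that bears it (a point fixed in the world has none). Each returns a list of dicts, best first, with "p" (0 to 1); they miss things now and then, are a little off and sometimes report something else, mostly with a low value. They report only what shows in the picture. A call takes as long as a camera call. They do not tell look-alikes from the thing itself.
- manip.cut_out(camera, name): "region" (400x640 bool, what is visible of it) and "box" ([left, top, right, bottom] in pixels, round what is visible of it).
The state is a dict: "t": time; "joints": joint angles; "qvel": joint speeds; "joint_efforts": joint torques, N m; "position": TCP position; "orientation": TCP orientation; "force": force on the tool from outside, world axes, zero at the start; "wrist_torque": the same for the moment, N m; "gripper_width": finger opening in m; "grasp_force": force on a finger pad.
Only numpy, scipy, OpenCV 4.12 (cv2) and the standard library are available. Lean on these libraries where they do the work, as an engineer would, in place of code of your own. Each camera call takes 0.05 s, during which the arm holds its last target. There are 200 camera calls.

TASK

Seal the steel rinse tank: pick up the loose cam-arm coupling and push it, mouth down, fully home on the grooved adaptor on top of the tank, with both arms still raised. Then swing its two cam arms all the way down, one after the other, so that the coupling is locked, and let go. Leave the cup, vial and timer where they stand.

Things in the scene. Friction and masses are not known exactly. Their poses are not given: they have to be found in the camera images.
- adaptor_top (a point): Centre of the adaptor's flat top face, 155 mm above the worktop; z up. The adaptor is an upright aluminium spigot in the middle of a fixed round steel tank (160 mm diameter, flat top 70 mm above the worktop, small drain stub low on its flank). Spigot head: 36 mm diameter, 4 mm chamfer on top; a groove of 24 mm diameter runs round it 15 to 32 mm below the top face.
- coupling_centre (a point): Middle of the loose coupling, on its axis 27 mm above its mouth: aluminium cap 54 mm high, 50 mm diameter, about 0.22 to 0.36 kg, standing mouth down. z up; x through two grip flats (54 mm across, 22 mm wide, 20 to 44 mm above the mouth); y through the two arms. Bore 39 mm diameter (1.5 mm play all round), 46 mm deep: home, this point is 19 mm below adaptor_top. Any yaw will do.
- cam_a (a joint): Cam arm on the coupling's +y side, a flat steel lever hinged about a line along the coupling's x. 0: up, leaning 20 degrees outward; growing values swing it outward and down; 1.22: level, pointing outward; 2.3 (stop): fully down, 28 degrees off straight down, beside the adaptor. Stays where left (friction 0.07 N m). Starts at 0 to 0.4. Its nose enters the adaptor's groove, only when the coupling is home.
- cam_a_hinge (a point): Hinge centre of arm cam_a, fixed on the coupling 27 mm from its axis toward +y and 26 mm above its mouth, so 20 mm below the adaptor's top face when home. Axes as the coupling's.
- cam_a_tip (a point): Free end of arm cam_a, on its mid-line 60 mm from the hinge; moves with the arm. The lever is 14 mm wide and 6 mm thick (18 by 7.5 mm over its last 14 mm). While raised, its tip stands up to 83 mm above the coupling's mouth.
- cam_b (a joint): Cam arm on the coupling's -y side, a flat steel lever hinged about a line along the coupling's x. 0: up, leaning 20 degrees outward; growing values swing it outward and down; 1.22: level, pointing outward; 2.3 (stop): fully down, 28 degrees off straight down, beside the adaptor. Stays where left (friction 0.07 N m). Starts at 0 to 0.4. Its nose enters the adaptor's groove, only when the coupling is home.
- cam_b_hinge (a point): Hinge centre of arm cam_b, fixed on the coupling 27 mm from its axis toward -y and 26 mm above its mouth, so 20 mm below the adaptor's top face when home. Axes as the coupling's.
- cam_b_tip (a point): Free end of arm cam_b, on its mid-line 60 mm from the hinge; moves with the arm. The lever is 14 mm wide and 6 mm thick (18 by 7.5 mm over its last 14 mm). While raised, its tip stands up to 83 mm above the coupling's mouth.
- cup_centre (a point): Centre of a specimen cup with a screw lid, 58 mm diameter, 59 mm high; bystander, loose, to be left alone.
- vial_centre (a point): Centre of a small capped vial, 25 mm diameter, 49 mm high; bystander, loose, to be left alone.
- timer_centre (a point): Centre of a desk timer, 34 x 68 x 62 mm; bystander, loose, to be left alone.
There are look-alikes about, which are no part of the job. Of the things that look like the part that bears adaptor_top, take the one that is nearest to the robot's base at the start.

How it is judged:
By the outcome, as a careful person would: the job done as asked, in the order asked, and still so for the second after the job is handed in, with the robot touching nothing.
It also fails if it takes over 72 s, if anything falls off the work surface, if the arm or the gripper's body presses on something with over 40 N, if the wrist force passes 120 N, or if a joint passes its speed limit or range.

## Working session

There is one attempt and no reset: what is moved stays moved. The work goes in short steps, Python scripts to look and compute and a shell command to move; the robot and the scene stay as the last step left them, time stands still between calls to the robot, and variables do not carry over. Pictures are saved under pics/ and viewed, at most 10 in all, crops included, and the job is handed in when it is done.

```bash
mkdir -p pics; cat > h.py <<'E'
import numpy as np, cv2
from workcell import manip
def cam(n):
    c=manip.read_camera(n); c['K']=np.array([[c['fx'],0,c['cx']],[0,c['fy'],c['cy']],[0,0,1.]]); c['R']=cv2.Rodrigues(np.array(c['rvec'],float))[0]; c['t']=np.array(c['tvec'],float).ravel(); c['D']=np.array(c['D'],float); return c
def cloud(c):
    h,w=c['z_map'].shape
    uv=np.stack(np.meshgrid(np.arange(w),np.arange(h)),-1).reshape(-1,1,2).astype(float)
    n=cv2.undistortPoints(uv,c['K'],c['D']).reshape(h,w,2)
    z=c['z_map']; P=np.dstack([n*z[...,None],z])
    W=(P-c['t'])@c['R']; W[z==0]=np.nan; return W
def px(c,p): return cv2.projectPoints(np.array(p,float).reshape(-1,1,3),np.array(c['rvec'],float),c['t'],c['K'],c['D'])[0].reshape(-1,2)
E
python3 - <<'E'
from h import *
for n in('side','top'):
    c=cam(n); cv2.imwrite(f'pics/{n}0.png',c['color'][...,::-1]); W=cloud(c)
    print(n,'campos',-c['R'].T@c['t'], c['fx'])
    for k in('adaptor_top','coupling_centre','cam_a','cup_centre','vial_centre','timer_centre'):
        try:
            for d in manip.cut_out(n,k):
                w=W[d['region']]; w=w[~np.isnan(w[:,0])]
                print(k,round(d['p'],2),np.array(d['box']).astype(int),len(w),np.round(np.median(w,0),3) if len(w) else '', np.round(np.percentile(w[:,2],98),3) if len(w) else '')
        except Exception as e: print(k,e)
s=manip.sense(); print({k:np.round(v,3) for k,v in s.items()}, manip.finger_overhang)
E
```

```text
side campos [ 0.38521877 -0.9587172   0.99289098] 508.98386604318614
adaptor_top 0.96 [313 289 389 351] 3355 [ 0.523 -0.354  0.069] 0.154
adaptor_top 0.62 [278 145 337 208] 2550 [0.503 0.129 0.067] 0.153
adaptor_top 0.62 [291 101 343 158] 1749 [0.563 0.351 0.068] 0.153
adaptor_top 0.19 [299 244 307 260] 105 [ 0.454 -0.137  0.064] 0.082
coupling_centre 0.7 [293 247 317 291] 654 [ 0.453 -0.187  0.051] 0.077
cam_a 0.61 [305 245 306 262] 96 [ 0.454 -0.137  0.065] 0.082
cup_centre 0.88 [285 207 308 235] 481 [ 0.445 -0.013  0.054] 0.061
vial_centre 0.68 [345 215 360 232] 151 [ 0.601 -0.029  0.034] 0.051
vial_centre 0.34 [276 146 336 210] 2480 [0.503 0.13  0.067] 0.153
vial_centre 0.31 [292 244 320 288] 665 [ 0.452 -0.187  0.05 ] 0.077
timer_centre 0.9 [360 189 376 215] 357 [0.657 0.032 0.042] 0.064
timer_centre 0.68 [299 246 307 258] 93 [ 0.454 -0.137  0.065] 0.082
top campos [0.4703668  0.01342845 1.17049462] 408.2175130216678
adaptor_top 0.77 [245 198 302 259] 2708 [0.507 0.154 0.07 ] 0.156
adaptor_top 0.76 [421 183 490 248] 3072 [ 0.53  -0.333  0.069] 0.155
adaptor_top 0.65 [160 180 227
[... 245 characters left out ...]
.61 [245 200 303 259] 2723 [0.507 0.154 0.07 ] 0.156
vial_centre 0.57 [334 189 339 197] 64 [ 0.602 -0.022  0.048] 0.053
timer_centre 0.59 [305 164 325 179] 187 [0.658 0.043 0.06 ] 0.066
{'t': np.float64(0.7), 'joints': array([-1.249,  0.091,  1.231, -0.   ,  1.82 , -0.057]), 'qvel': array([0.002, 0.   , 0.001, 0.   , 0.   , 0.   ]), 'joint_efforts': array([-2.0000e-03, -4.5831e+01, -4.1800e+01, -0.0000e+00,  0.0000e+00,
       -0.0000e+00]), 'position': array([ 0.222, -0.558,  0.248]), 'orientation': array([ 3.085,  0.591, -0.   ]), 'force': array([0.022, 0.621, 0.125]), 'wrist_torque': array([-0.015,  0.005,  0.004]), 'grasp_force': np.float64(0.0), 'gripper_width': np.float64(0.085)} 0.017
```

View pics/side0.png

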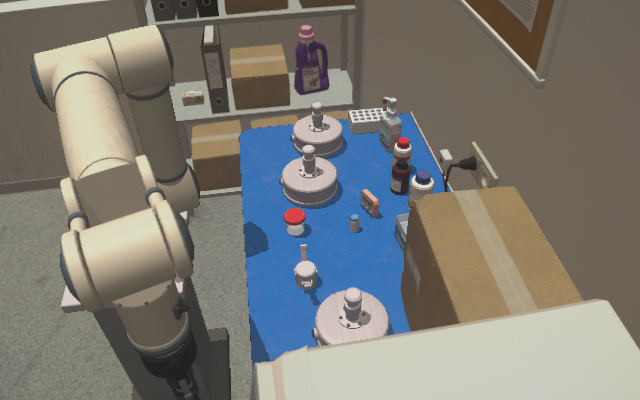

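View pics/top0.png

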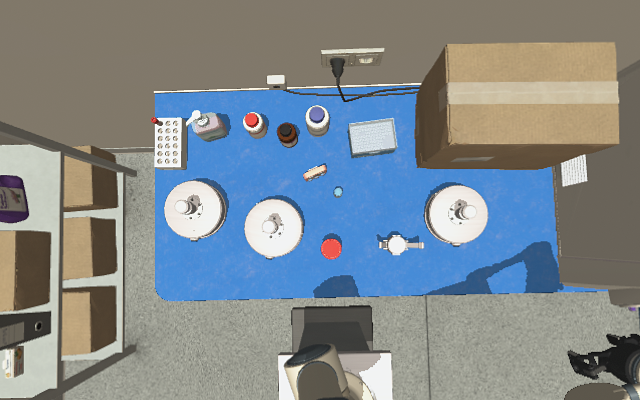

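The side picture shows three tanks with spigots at side px (309,180), (317,130) and (352,320). In the top picture they are at (273,228), (195,210) and (456,213). They stand 0.53, 0.67 and 0.63 m from the base, so I take the one at top (273,228). The only coupling is at top (398,244), with its arms along ±y. Its possible look-alikes are the red-lid cup (331,248) and the vial (338,191).

```bash
python3 - <<'E'
from h import *
from scipy.optimize import least_squares
def circ(P,r):
    h=cv2.convexHull(P.astype(np.float32)).reshape(-1,2)
    f=least_squares(lambda q:np.hypot(*(P-q).T).clip(r,None)-r,P.mean(0)).x
    return np.round(f,4),np.round(cv2.minEnclosingCircle(P.astype(np.float32)),4) if 0 else cv2.minEnclosingCircle(P.astype(np.float32))
ims=[]
for n in('side','top'):
    c=cam(n); W=cloud(c)
    A=W[(abs(W[...,0]-.507)<.06)&(abs(W[...,1]-.15)<.06)&(abs(W[...,2]-.1545)<.004)]
    print(n,'adaptor',len(A),np.median(A,0),circ(A[:,:2],.014))
    T=W[(abs(W[...,0]-.507)<.12)&(abs(W[...,1]-.15)<.12)&(abs(W[...,2]-.07)<.004)]
    print(' tank',cv2.minEnclosingCircle(T[:,:2].astype(np.float32)))
    m=(abs(W[...,0]-.453)<.07)&(abs(W[...,1]+.18)<.09)
    B=W[m&(abs(W[...,2]-.054)<.003)&(abs(W[...,1]+.18)<.027)]
    print(' coup',len(B),B.mean(0),circ(B[:,:2],.025))
    H=W[m&(W[...,2]>.06)]
    for s in(1,-1):
        Q=H[(H[:,1]+.18)*s>0.02]; 
        if len(Q): 
            print(' arm',s,len(Q),Q.mean(0),'ext y',Q[:,1].min(),Q[:,1].max(),'zmax',Q[:,2].max(),'x',Q[:,0].min(),Q[:,0].max())
            k=np.polyfit(Q[:,1],Q[:,2],1); print('   slope dz/dy',k)
    u,v=px(c,[.453,-.18,.05])[0].astype(int); ims.append(cv2.resize(c['color'][v-40:v+40,u-50:u+50],None,fx=4,fy=4,interpolation=cv2.INTER_CUBIC))
    u,v=px(c,[.507,.15,.1])[0].astype(int); ims.append(cv2.resize(c['color'][v-40:v+40,u-50:u+50],None,fx=4,fy=4,interpolation=cv2.INTER_CUBIC))
cv2.imwrite('pics/c1.png',np.hstack([ims[0],ims[2]])[...,::-1][:, :800])
cv2.imwrite('pics/c2.png',np.hstack([ims[1],ims[3]])[...,::-1])
E
```

```text
side adaptor 74 [0.50795874 0.15480558 0.15398276] (array([0.5077, 0.1557]), ((0.5085000991821289, 0.15542644262313843), 0.018480008468031883))
 tank ((0.5074578523635864, 0.15315183997154236), 0.07944414019584656)
 coup 206 [ 0.4523793  -0.17900804  0.05316655] (array([ 0.452 , -0.1783]), ((0.4521248936653137, -0.17816457152366638), 0.02504085563123226))
 arm 1 61 [ 0.45492915 -0.13308353  0.07229718] ext y -0.13931303678074622 -0.12391485975011403 zmax 0.08242091080512304 x 0.4468607436401554 0.46292534948693465
   slope dz/dy [1.31334307 0.24708151]
 arm -1 30 [ 0.45248317 -0.24373277  0.06787362] ext y -0.2685671245794157 -0.23531721627362553 zmax 0.0719383509815496 x 0.44181349796140224 0.522889728312673
   slope dz/dy [0.03060015 0.07533188]
top adaptor 152 [0.50930829 0.15831121 0.15440732] (array([0.5092, 0.1586]), ((0.5093028545379639, 0.1587822437286377), 0.017904970794916153))
 tank ((0.5092405080795288, 0.15796639025211334), 0.0786362811923027)
 coup 216 [ 0.45389564 -0.17627313  0.05385606] (array([ 0.4539, -0.1763]), ((0.45423322916030884, -0.17650926113128662), 0.024492913857102394))
 arm 1 27 [ 0.45597266 -0.13062191  0.07680493] ext y -0.13904684506678483 -0.1251405202157506 zmax 0.08566820897725894 x 0.44873534797002473 0.4646842536287473
   slope dz/dy [1.5701908  0.28190626]
 arm -1 55 [ 0.46546618 -0.24406885  0.06672196] ext y -0.26978275616936687 -0.22745538558712158 zmax 0.07600564862376327 x 0.4430674833845743 0.5228836032485311
   slope dz/dy [0.03108413 0.07430863]
```

View pics/c1.png

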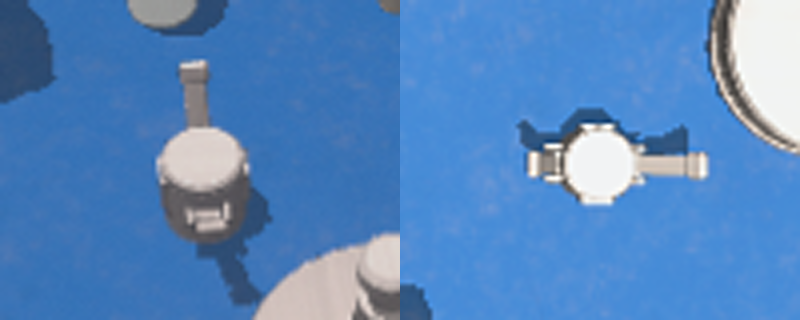

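View pics/c2.png

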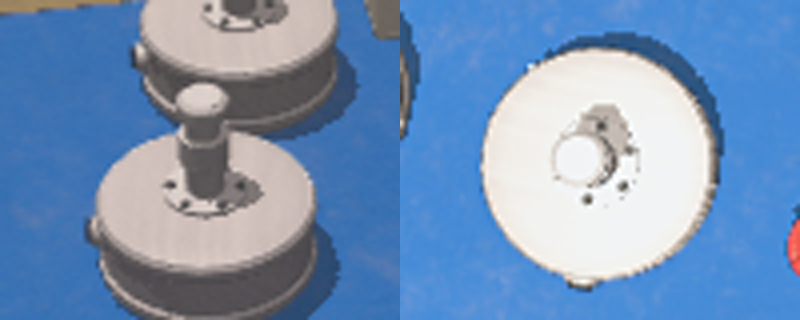

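The crops confirm it. There is one coupling, with its +y arm at crop (545,162) and its −y arm at (690,165), so its yaw is about −2°. The chosen tank has a bare grooved spigot. Now I move above the coupling.

```bash
python3 -m jog '[{"travel":[0.154,0.254,0],"turn":[0,0,0.0616]},{"travel":[0.154,0.254,0],"turn":[0,0,0.0616]},{"travel":[0.154,0.254,0],"turn":[0,0,0.0616]},{"travel":[0.154,0.254,0],"turn":[0,0,0.0616]},{"travel":[0.154,0.254,0],"turn":[0,0,0.0616]}]' 1 40
python3 -m jog '[{"travel":[0.154,0.254,0],"turn":[0,0,0.0616]},{"travel":[0.154,0.254,0],"turn":[0,0,0.0616]},{"travel":[0.154,0.254,0],"turn":[0,0,0.0616]},{"travel":[0.154,0.254,0],"turn":[0,0,0.0616]},{"travel":[0.154,0.254,0],"turn":[0,0,0.0616]}]'
python3 -m jog '[{"travel":[0.154,0.254,-0.1],"turn":[0,0,0.0616]},{"travel":[0.154,0.254,-0.1],"turn":[0,0,0.0616]},{"travel":[0.154,0.254,-0.1],"turn":[0,0,0.0616]},{"travel":[0.154,0.254,-0.1],"turn":[0,0,0.0616]},{"travel":[0.154,0.254,-0.1],"turn":[0,0,0.0616]}]'
cat >> h.py <<'E'
def st():
    s=manip.sense(); R=cv2.Rodrigues(np.array(s['orientation'],float))[0]
    print('t %.2f'%s['t'],'pos',np.round(s['position'],4),'y',np.round(R[:,1],3),'z',np.round(R[:,2],3),'F',np.round(s['force'],1),'w %.4f g %.1f'%(s['gripper_width'],s['grasp_force']),'j',np.round(s['joints'],2))
E
python3 -c "
from h import *
st()"
```

```text
t: 1.22
position: [0.3012, -0.4272, 0.2493]
orientation: [2.91, 1.181, 0.003]
force: [-0.4, -0.1, 0.0]
gripper_width: 0.0854
grasp_force: 0.0
t: 1.63
position: [0.3777, -0.3006, 0.2488]
orientation: [2.629, 1.719, 0.003]
force: [0.2, -0.1, 0.3]
gripper_width: 0.0852
grasp_force: 0.0
t: 2.05
position: [0.4539, -0.1731, 0.1955]
orientation: [-2.248, -2.189, -0.0]
force: [-0.5, 0.5, -0.0]
gripper_width: 0.0856
grasp_force: 0.0
t 2.05 pos [ 0.4539 -0.1731  0.1955] y [ 1.    -0.027 -0.003] z [-0.003  0.003 -1.   ] F [-0.5  0.5 -0. ] w 0.0856 g 0.0 j [-0.44 -0.22  1.62  0.    1.74 -0.41]
```

```bash
python3 -m jog '[{"travel":[0,0,0]},{"travel":[0,0,0]},{"travel":[0,0,0]}]' ; python3 -c "
from h import *
st()"
```

```text
t 2.05 pos [ 0.4539 -0.1731  0.1955] y [ 1.    -0.027 -0.003] z [-0.003  0.003 -1.   ] F [-0.5  0.5 -0. ] w 0.0856 g 0.0 j [-0.44 -0.22  1.62  0.    1.74 -0.41]invalid input at $[0]: expected keys travel, turn
```

```bash
python3 -m jog '[{"travel":[0,0,-0.1],"turn":[0,0,0]},{"travel":[0,0,-0.1],"turn":[0,0,0]},{"travel":[0,0,-0.1],"turn":[0,0,0]},{"travel":[0,0,-0.1],"turn":[0,0,0]}]' ; python3 -c "
from h import *
st()"
```

```text
t: 2.38
position: [0.4524, -0.1775, 0.1487]
orientation: [-2.257, -2.184, 0.001]
force: [-0.1, 0.1, -0.1]
gripper_width: 0.0854
grasp_force: 0.0
t 2.38 pos [ 0.4524 -0.1775  0.1487] y [ 0.999 -0.033 -0.001] z [-0.001  0.    -1.   ] F [-0.1  0.1 -0.1] w 0.0854 g 0.0 j [-0.44 -0.22  1.7  -0.    1.66 -0.41]
```

```bash
python3 -m jog '[{"travel":[0,0,-0.07],"turn":[0,0,0]},{"travel":[0,0,-0.14],"turn":[0,0,0]},{"travel":[0,0,-0.19],"turn":[0,0,0]},{"travel":[0,0,-0.233],"turn":[0,0,0]},{"travel":[0,0,-0.233],"turn":[0,0,0]}]'
python3 -m jog '[{"travel":[0,0,0],"turn":[0,0,0]},{"travel":[0,0,0],"turn":[0,0,0]},{"travel":[0,0,0],"turn":[0,0,0]},{"travel":[0,0,0],"turn":[0,0,0]},{"travel":[0,0,0],"turn":[0,0,0]}]' 0 70
python3 -m jog '[{"travel":[0,0,0],"turn":[0,0,0]},{"travel":[0,0,0],"turn":[0,0,0]},{"travel":[0,0,0],"turn":[0,0,0]},{"travel":[0,0,0],"turn":[0,0,0]},{"travel":[0,0,0],"turn":[0,0,0]}]'
python3 -c "
from h import *
st()"
```

```text
t: 2.8
position: [0.4511, -0.1767, 0.0291]
orientation: [-2.254, -2.182, 0.003]
force: [-0.2, 1.7, -0.1]
gripper_width: 0.0856
grasp_force: 0.0
t: 3.22
position: [0.4546, -0.1776, 0.0354]
orientation: [2.252, 2.183, 0.002]
force: [-0.6, -1.0, 6.4]
gripper_width: 0.0528
grasp_force: 75.8
t: 3.63
position: [0.4546, -0.1776, 0.0354]
orientation: [2.252, 2.183, 0.002]
force: [-0.9, -1.2, 6.4]
gripper_width: 0.0529
grasp_force: 75.8
t 3.63 pos [ 0.4546 -0.1776  0.0354] y [ 1.    -0.031  0.005] z [ 0.005 -0.003 -1.   ] F [-0.9 -1.2  6.4] w 0.0529 g 75.8 j [-0.44 -0.15  1.85 -0.    1.44 -0.41]
```

```bash
python3 -m jog '[{"travel":[0,0,0.04],"turn":[0,0,0]},{"travel":[0,0,0.1],"turn":[0,0,0]},{"travel":[0,0,0.17],"turn":[0,0,0]},{"travel":[0,0,0.24],"turn":[0,0,0]},{"travel":[0,0,0.3],"turn":[0,0,0]}]'
python3 -m jog '[{"travel":[0,0.02,0.06],"turn":[0,0,0]},{"travel":[0.01,0.06,0.08],"turn":[0,0,0]},{"travel":[0.03,0.12,0.08],"turn":[0,0,0]},{"travel":[0.05,0.18,0.08],"turn":[0,0,0]},{"travel":[0.05,0.24,0.08],"turn":[0,0,0]}]'
python3 -m jog '[{"travel":[0.01,0.06,0],"turn":[0,0,0]},{"travel":[0.02,0.12,0],"turn":[0,0,0]},{"travel":[0.03,0.18,0],"turn":[0,0,0]},{"travel":[0.04,0.24,0],"turn":[0,0,0]},{"travel":[0.05,0.28,0],"turn":[0,0,0]}]'
python3 -m jog '[{"travel":[0.011,0.06,0],"turn":[0,0,0]},{"travel":[0.011,0.1,0],"turn":[0,0,0]},{"travel":[0.011,0.13,0],"turn":[0,0,0]},{"travel":[0.011,0.149,0],"turn":[0,0,0]},{"travel":[0.011,0.149,0],"turn":[0,0,0]}]'
python3 -m jog '[{"travel":[0,0,0],"turn":[0,0,0]},{"travel":[0,0,0],"turn":[0,0,0]},{"travel":[0,0,0],"turn":[0,0,0]},{"travel":[0,0,0],"turn":[0,0,0]},{"travel":[0,0,0],"turn":[0,0,0]}]'
python3 - <<'E'
from h import *
st()
ims=[]
p=np.array(manip.sense()['position'])
for n in('side','top'):
    c=cam(n); W=cloud(c)
    for k in('coupling_centre',):
        for d in manip.cut_out(n,k)[:2]: print(n,k,d['p'],d['box'],np.nanmean(W[d['region']],0))
    u,v=px(c,[.507,.15,.2])[0].astype(int); v=max(v,60);ims.append(cv2.resize(c['color'][v-60:v+60,u-50:u+50],None,fx=4,fy=4,interpolation=cv2.INTER_CUBIC))
cv2.imwrite('pics/d1.png',np.hstack(ims)[...,::-1])
E
```

```text
t: 4.05
position: [0.4531, -0.1765, 0.1854]
orientation: [2.253, 2.185, 0.002]
force: [1.2, 0.1, -3.1]
gripper_width: 0.0525
grasp_force: 74.9
t: 4.47
position: [0.4789, -0.0554, 0.223]
orientation: [2.255, 2.185, 0.003]
force: [-1.2, -0.0, -4.1]
gripper_width: 0.0526
grasp_force: 74.8
t: 4.88
position: [0.5029, 0.0862, 0.2229]
orientation: [2.253, 2.189, 0.003]
force: [0.7, 0.8, -3.3]
gripper_width: 0.0528
grasp_force: 74.9
t: 5.3
position: [0.5082, 0.1596, 0.2223]
orientation: [-2.253, -2.189, -0.001]
force: [0.1, -0.2, -3.2]
gripper_width: 0.0527
grasp_force: 74.9
t: 5.72
position: [0.5085, 0.1573, 0.2219]
orientation: [2.257, 2.185, 0.0]
force: [-0.3, 0.1, -3.1]
gripper_width: 0.0529
grasp_force: 74.9
t 5.72 pos [0.5085 0.1573 0.2219] y [ 0.999 -0.032  0.   ] z [ 0. -0. -1.] F [-0.3  0.1 -3.1] w 0.0529 g 74.9 j [ 0.24 -0.1   1.46 -0.    1.77  0.27]
side coupling_centre 0.74 [295.6, 113.3, 318.1, 145.4] [0.50824484 0.14405049 0.22370766]
side coupling_centre 0.64 [286.7, 204.6, 306.5, 236.7] [ 0.44610548 -0.00905912  0.04251774]
top coupling_centre 0.49 [279.6, 221.3, 294.0, 230.9] [0.50781778 0.10825549 0.2400716 ]
```

View pics/d1.png

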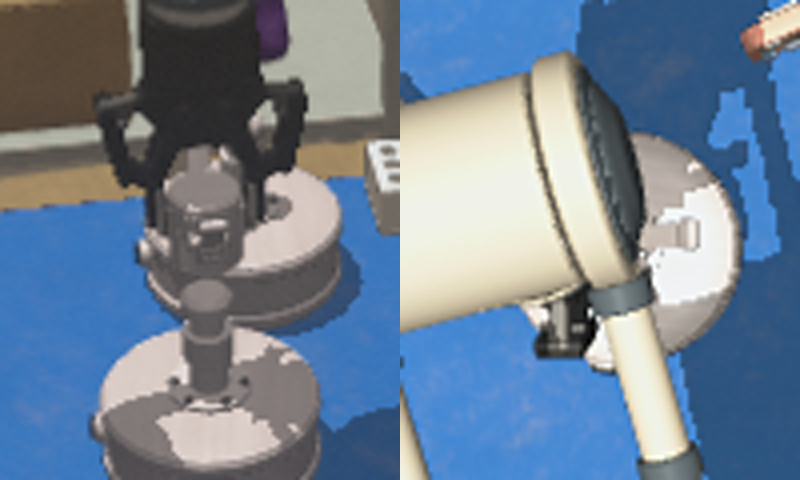

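The picture shows the coupling held upright at about (203,220), right over the spigot at (208,300), with both arms raised. Next I descend while watching the force.

```bash
python3 -m jog '[{"travel":[0,0,-0.02],"turn":[0,0,0]},{"travel":[0,0,-0.04],"turn":[0,0,0]},{"travel":[0,0,-0.06],"turn":[0,0,0]},{"travel":[0,0,-0.065],"turn":[0,0,0]},{"travel":[0,0,-0.07],"turn":[0,0,0]}]'
python3 -m jog '[{"travel":[0,0,-0.005],"turn":[0,0,0]},{"travel":[0,0,-0.01],"turn":[0,0,0]},{"travel":[0,0,-0.015],"turn":[0,0,0]},{"travel":[0,0,-0.02],"turn":[0,0,0]},{"travel":[0,0,-0.02],"turn":[0,0,0]}]'
python3 -c "
from h import *
st()"
```

```text
t: 6.33
position: [0.5078, 0.1579, 0.185]
orientation: [-2.254, -2.186, 0.004]
force: [-0.5, 0.8, -3.5]
gripper_width: 0.0525
grasp_force: 74.8
t: 6.75
position: [0.5083, 0.158, 0.1763]
orientation: [-2.255, -2.187, 0.001]
force: [-0.3, 0.2, -3.3]
gripper_width: 0.053
grasp_force: 74.9
t 6.75 pos [0.5083 0.158  0.1763] y [ 1.    -0.031 -0.001] z [-0.001 -0.    -1.   ] F [-0.3  0.2 -3.3] w 0.0530 g 74.9 j [ 0.24 -0.09  1.54 -0.    1.69  0.27]
```

```bash
python3 -m jog '[{"travel":[0,0,-0.01],"turn":[0,0,0]},{"travel":[0,0,-0.02],"turn":[0,0,0]},{"travel":[0,0,-0.03],"turn":[0,0,0]},{"travel":[0,0,-0.04],"turn":[0,0,0]},{"travel":[0,0,-0.046],"turn":[0,0,0]}]'
python3 -m jog '[{"travel":[0,0,-0.004],"turn":[0,0,0]},{"travel":[0,0,-0.007],"turn":[0,0,0]},{"travel":[0,0,-0.01],"turn":[0,0,0]},{"travel":[0,0,-0.012],"turn":[0,0,0]},{"travel":[0,0,-0.012],"turn":[0,0,0]}]'
python3 -m jog '[{"travel":[0,0,-0.004],"turn":[0,0,0]},{"travel":[0,0,-0.006],"turn":[0,0,0]},{"travel":[0,0,-0.008],"turn":[0,0,0]},{"travel":[0,0,-0.008],"turn":[0,0,0]},{"travel":[0,0,-0.008],"turn":[0,0,0]}]'
python3 -c "
from h import *
st()"
```

```text
t: 7.17
position: [0.5081, 0.1579, 0.1525]
orientation: [-2.255, -2.186, 0.002]
force: [-0.4, -0.8, -3.7]
gripper_width: 0.0525
grasp_force: 74.9
t: 7.58
position: [0.5084, 0.158, 0.1477]
orientation: [-2.256, -2.187, 0.0]
force: [-0.5, 0.7, -3.2]
gripper_width: 0.0522
grasp_force: 74.9
t: 8.0
position: [0.5084, 0.158, 0.1444]
orientation: [2.255, 2.187, 0.001]
force: [-2.7, -1.0, 1.6]
gripper_width: 0.0525
grasp_force: 75.2
t 8.00 pos [0.5084 0.158  0.1444] y [ 1.    -0.031  0.   ] z [ 0.  0. -1.] F [-2.7 -1.   1.6] w 0.0525 g 75.2 j [ 0.24 -0.09  1.59  0.    1.64  0.27]
```

```bash
python3 -m jog '[{"travel":[0,0,-0.003],"turn":[0,0,0]},{"travel":[0,0,-0.006],"turn":[0,0,0]},{"travel":[0,0,-0.008],"turn":[0,0,0]},{"travel":[0,0,-0.008],"turn":[0,0,0]},{"travel":[0,0,-0.008],"turn":[0,0,0]}]'
python3 -c "
from h import *
st()"
```

```text
t: 8.42
position: [0.5085, 0.1581, 0.1443]
orientation: [2.254, 2.186, 0.004]
force: [-11.8, -2.7, 18.0]
gripper_width: 0.0529
grasp_force: 77.5
t 8.42 pos [0.5085 0.1581 0.1443] y [ 1.    -0.031  0.003] z [ 0.003  0.001 -1.   ] F [-11.8  -2.7  18. ] w 0.0529 g 77.5 j [ 0.24 -0.09  1.6  -0.    1.63  0.27]
```

```bash
python3 -m jog '[{"travel":[0,0,0.006],"turn":[0,0,0]},{"travel":[0,0,0.006],"turn":[0,0,0]},{"travel":[0,0,0.006],"turn":[0,0,0]},{"travel":[0,0,0.006],"turn":[0,0,0]},{"travel":[0,0,0.006],"turn":[0,0,0]}]' 1
python3 -m jog '[{"travel":[0,0,0],"turn":[0,0,0]},{"travel":[0,0,0.03],"turn":[0,0,0]},{"travel":[0,0,0.08],"turn":[0,0,0]},{"travel":[0,0,0.14],"turn":[0,0,0]},{"travel":[0,0,0.2],"turn":[0,0,0]}]'
python3 -m jog '[{"travel":[-0.08,0,0.05],"turn":[0,0,0]},{"travel":[-0.16,0,0.05],"turn":[0,0,0]},{"travel":[-0.22,0,0.05],"turn":[0,0,0]},{"travel":[-0.24,0,0.05],"turn":[0,0,0]},{"travel":[-0.24,0,0.05],"turn":[0,0,0]}]' 0
python3 - <<'E'
from h import *
st()
ims=[]
for n in('side','top'):
    c=cam(n); W=cloud(c)
    m=(abs(W[...,0]-.508)<.03)&(abs(W[...,1]-.157)<.08)
    B=W[m&(abs(W[...,2]-.162)<.006)&(abs(W[...,1]-.157)<.027)]
    print(n,'top',len(B),np.median(B,0),cv2.minEnclosingCircle(B[:,:2].astype(np.float32)) if len(B) else '')
    H=W[m&(W[...,2]>.168)&(W[...,2]<.21)]
    for s in(1,-1):
        Q=H[(H[:,1]-.157)*s>0.02]
        if len(Q): print(' arm',s,len(Q),Q.mean(0),'y',Q[:,1].min(),Q[:,1].max(),'zmax',Q[:,2].max(),'x',Q[:,0].min(),Q[:,0].max())
    u,v=px(c,[.507,.15,.15])[0].astype(int); ims.append(cv2.resize(c['color'][v-50:v+50,u-50:u+50],None,fx=4,fy=4,interpolation=cv2.INTER_CUBIC))
cv2.imwrite('pics/e1.png',np.hstack(ims)[...,::-1])
E
```

```text
t: 8.83
position: [0.5084, 0.158, 0.1422]
orientation: [-2.255, -2.187, 0.001]
force: [0.1, 0.3, 0.4]
gripper_width: 0.0855
grasp_force: 0.0
t: 9.25
position: [0.508, 0.1579, 0.2429]
orientation: [-2.255, -2.186, 0.003]
force: [0.7, -0.7, 1.0]
gripper_width: 0.0857
grasp_force: 0.0
t: 9.67
position: [0.3868, 0.1582, 0.2689]
orientation: [2.253, 2.188, 0.004]
force: [-0.4, -0.6, 0.1]
gripper_width: 0.0255
grasp_force: 0.0
t 9.67 pos [0.3868 0.1582 0.2689] y [ 1.    -0.03   0.002] z [ 0.002  0.001 -1.   ] F [-0.4 -0.6  0.1] w 0.0255 g 0.0 j [ 0.31 -0.4   1.63  0.    1.9   0.34]
side top 171 [0.50902901 0.15349458 0.16181142] ((0.5103601813316345, 0.1568843126296997), 0.025857511907815933)
 arm 1 51 [0.51120082 0.20217861 0.17962296] y 0.1912953493185397 0.21311657652803778 zmax 0.19108508946524344 x 0.5038440780212586 0.5186728681297238
 arm -1 23 [0.50720733 0.09316718 0.17631941] y 0.08779612875450113 0.09811194963197398 zmax 0.18089672683814265 x 0.5001065648932986 0.5162162289110853
top top 319 [0.51107358 0.15832633 0.16301977] ((0.5094045996665955, 0.1587122082710266), 0.026235947385430336)
 arm 1 47 [0.51220384 0.20283329 0.18241183] y 0.19549649931350932 0.20919941535717268 zmax 0.19264753192180717 x 0.5046406532657894 0.5194177103601088
 arm -1 39 [0.50915161 0.09743899 0.17685811] y 0.09129638418930443 0.10481354488415187 zmax 0.1843324111699057 x 0.5021136728784409 0.5169064761555104
```

View pics/e1.png

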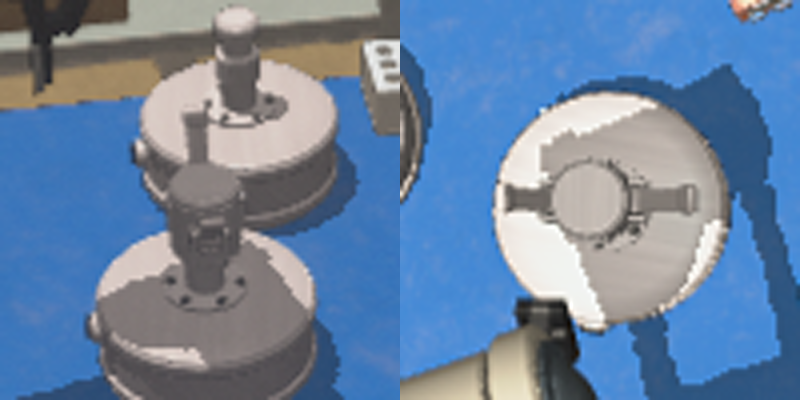

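Seated: the coupling's top is at z ≈ 0.163 and both arms are raised. In the crop, arm a's tip is at (515,198) and arm b's at (690,200). Next I push arm a outward from the inside with the shut fingers.

```bash
python3 -m jog '[{"travel":[0.08,0.05,0],"turn":[0,0,0]},{"travel":[0.16,0.05,0],"turn":[0,0,0]},{"travel":[0.23,0.05,0],"turn":[0,0,0]},{"travel":[0.248,0.05,0],"turn":[0,0,0]},{"travel":[0.248,0.05,0],"turn":[0,0,0]}]' 0 40
python3 -m jog '[{"travel":[0,0,-0.05],"turn":[0,0,0]},{"travel":[0,0,-0.1],"turn":[0,0,0]},{"travel":[0,0,-0.14],"turn":[0,0,0]},{"travel":[0,0,-0.158],"turn":[0,0,0]},{"travel":[0,0,-0.158],"turn":[0,0,0]}]'
python3 -c "
from h import *
st()"
```

```text
t: 10.18
position: [0.515, 0.1825, 0.2642]
orientation: [-2.256, -2.183, 0.008]
force: [-0.8, -0.4, 0.7]
gripper_width: -0.0
grasp_force: 0.0
t: 10.6
position: [0.5111, 0.1826, 0.186]
orientation: [-2.254, -2.185, 0.007]
force: [-0.5, 0.3, 0.5]
gripper_width: 0.0002
grasp_force: 0.0
t 10.60 pos [0.5111 0.1826 0.186 ] y [ 1.    -0.031 -0.005] z [-0.005 -0.001 -1.   ] F [-0.5  0.3  0.5] w 0.0002 g 0.0 j [ 0.28 -0.06  1.5   0.    1.71  0.31]
```

```bash
python3 -m jog '[{"travel":[0,0.018,0.002],"turn":[0,0,0]},{"travel":[0,0.034,-0.002],"turn":[0,0,0]},{"travel":[0,0.047,-0.01],"turn":[0,0,0]},{"travel":[0,0.059,-0.021],"turn":[0,0,0]},{"travel":[0,0.068,-0.035],"turn":[0,0,0]}]'
python3 -m jog '[{"travel":[0,0.009,-0.014],"turn":[0,0,0]},{"travel":[0,0.009,-0.014],"turn":[0,0,0]},{"travel":[0,0.009,-0.014],"turn":[0,0,0]}]'
python3 -m jog '[{"travel":[0,0,0.05],"turn":[0,0,0]},{"travel":[0,0,0.1],"turn":[0,0,0]},{"travel":[0,0,0.16],"turn":[0,0,0]},{"travel":[-0.06,0,0.2],"turn":[0,0,0]},{"travel":[-0.14,0,0.2],"turn":[0,0,0]}]'
cat > arms.py <<'E'
from h import *
import sys
st()
ims=[]
for n in('side','top'):
    c=cam(n); W=cloud(c)
    m=(abs(W[...,0]-.5095)<.0095)&(abs(W[...,1]-.158)<.1)&(W[...,2]>.078)&(W[...,2]<.2)
    for s in(1,-1):
        o=(W[...,1]-.158)*s
        Q=W[m&(o>.033)]
        if len(Q):
            o=(Q[:,1]-.158)*s-.027; z=Q[:,2]-.135
            print(n,'ab'[s<0],len(Q),'phi med',np.round(np.degrees(np.median(np.arctan2(o,z))),1),'out max %.3f z %.3f..%.3f'%(o.max(),Q[:,2].min(),Q[:,2].max()))
    u,v=px(c,[.507,.15,.13])[0].astype(int); ims.append(cv2.resize(c['color'][v-50:v+50,u-50:u+50],None,fx=4,fy=4,interpolation=cv2.INTER_CUBIC))
if len(sys.argv)>1: cv2.imwrite(sys.argv[1],np.hstack(ims)[...,::-1])
E
python3 arms.py pics/f1.png
```

```text
t: 11.02
position: [0.513, 0.2185, 0.1724]
orientation: [2.254, 2.187, 0.005]
force: [-0.2, 0.2, 2.4]
gripper_width: -0.0005
grasp_force: 1.0
t: 11.27
position: [0.5119, 0.222, 0.1633]
orientation: [-2.254, -2.187, 0.002]
force: [-0.6, 0.1, 1.0]
gripper_width: 0.0
grasp_force: 0.1
t: 11.68
position: [0.444, 0.2215, 0.2684]
orientation: [2.256, 2.183, 0.008]
force: [0.2, 0.4, 2.1]
gripper_width: -0.0004
grasp_force: 0.0
t 11.68 pos [0.444  0.2215 0.2684] y [ 0.999 -0.033  0.005] z [ 0.005  0.002 -1.   ] F [0.2 0.4 2.1] w -0.0004 g 0.0 j [ 0.39 -0.19  1.46 -0.    1.86  0.43]
side a 52 phi med 74.4 out max 0.061 z 0.141..0.154
side b 36 phi med 42.8 out max 0.041 z 0.137..0.182
top a 131 phi med 72.5 out max 0.060 z 0.135..0.156
top b 78 phi med 35.1 out max 0.039 z 0.147..0.183
```

View pics/f1.png

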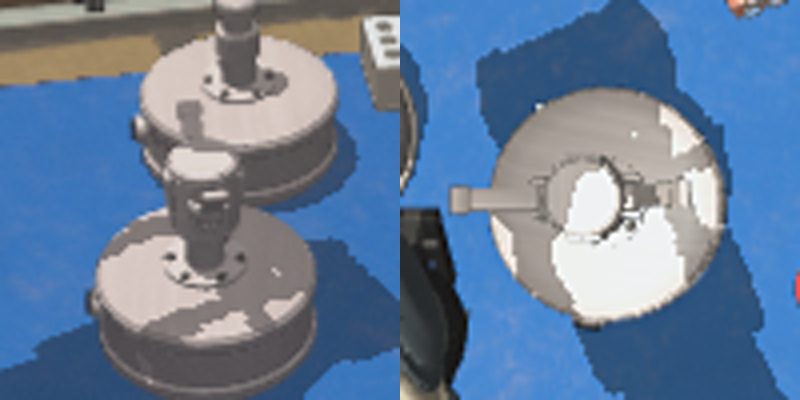

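Arm a now points almost level, with its tip at (462,200) in the crop. Next I tilt the tool and press it down from outside.

```bash
python3 -m jog '[{"travel":[0.07,0.033,-0.03],"turn":[-0.0185,0,0]},{"travel":[0.138,0.033,-0.07],"turn":[-0.037,0,0]},{"travel":[0.138,0.033,-0.11],"turn":[-0.0556,0,0]},{"travel":[0.138,0.033,-0.132],"turn":[-0.0556,0,0]},{"travel":[0.138,0.033,-0.132],"turn":[-0.0556,0,0]}]'
python3 -m jog '[{"travel":[0,0,0],"turn":[0,0,0]}]'
python3 -c "
from h import *
st()"
```

```text
t: 12.2
position: [0.5101, 0.2387, 0.1927]
orientation: [2.059, 2.003, -0.364]
force: [-0.3, 1.0, -0.6]
gripper_width: -0.0003
grasp_force: 0.0
t: 12.28
position: [0.5111, 0.2379, 0.198]
orientation: [2.062, 1.999, -0.353]
force: [0.1, 0.6, 0.8]
gripper_width: -0.0001
grasp_force: 0.0
t 12.28 pos [0.5111 0.2379 0.198 ] y [ 1.    -0.029  0.009] z [-0.001 -0.341 -0.94 ] F [0.1 0.6 0.8] w -0.0001 g 0.0 j [ 0.54  0.14  1.3  -0.31  1.87  0.51]
```

```bash
python3 -m jog '[{"travel":[0,0,-0.04],"turn":[0,0,0]},{"travel":[0,0,-0.07],"turn":[0,0,0]},{"travel":[0,0,-0.09],"turn":[0,0,0]},{"travel":[0,0,-0.108],"turn":[0,0,0]},{"travel":[0,0,-0.122],"turn":[0,0,0]}]'
python3 -m jog '[{"travel":[-0.004,-0.004,-0.014],"turn":[0,0,0]},{"travel":[-0.004,-0.009,-0.026],"turn":[0,0,0]},{"travel":[-0.004,-0.019,-0.04],"turn":[0,0,0]},{"travel":[-0.004,-0.029,-0.05],"turn":[0,0,0]},{"travel":[-0.004,-0.029,-0.05],"turn":[0,0,0]}]'
python3 -m jog '[{"travel":[0,-0.003,-0.002],"turn":[0,0,0]},{"travel":[0,-0.006,-0.004],"turn":[0,0,0]},{"travel":[0,-0.009,-0.006],"turn":[0,0,0]},{"travel":[0,-0.009,-0.006],"turn":[0,0,0]}]'
python3 -c "
from h import *
st()"
```

```text
t: 12.7
position: [0.5115, 0.2374, 0.1375]
orientation: [2.061, 1.997, -0.351]
force: [0.7, -0.9, 1.9]
gripper_width: -0.0
grasp_force: 0.7
t: 13.12
position: [0.509, 0.2225, 0.1109]
orientation: [2.061, 1.998, -0.355]
force: [-0.0, 0.6, -0.4]
gripper_width: -0.0001
grasp_force: 0.3
t: 13.45
position: [0.5093, 0.219, 0.1091]
orientation: [2.06, 1.998, -0.353]
force: [0.3, 1.6, 1.0]
gripper_width: -0.0001
grasp_force: 0.7
t 13.45 pos [0.5093 0.219  0.1091] y [ 1.    -0.029  0.01 ] z [-0.    -0.342 -0.94 ] F [0.3 1.6 1. ] w -0.0001 g 0.7 j [ 0.52  0.14  1.46 -0.3   1.71  0.53]
```

```bash
python3 -m jog '[{"travel":[0,-0.003,-0.002],"turn":[0,0,0]},{"travel":[0,-0.006,-0.003],"turn":[0,0,0]},{"travel":[0,-0.009,-0.005],"turn":[0,0,0]},{"travel":[0,-0.009,-0.005],"turn":[0,0,0]}]'
python3 -m jog '[{"travel":[0,-0.003,-0.002],"turn":[0,0,0]},{"travel":[0,-0.006,-0.003],"turn":[0,0,0]},{"travel":[0,-0.009,-0.003],"turn":[0,0,0]},{"travel":[0,-0.009,-0.003],"turn":[0,0,0]}]'
```

```text
t: 13.78
position: [0.5096, 0.2169, 0.1077]
orientation: [2.061, 2.002, -0.345]
force: [-0.2, 10.2, 2.2]
gripper_width: 0.0004
grasp_force: 5.3
t: 14.12
position: [0.5098, 0.2159, 0.1073]
orientation: [2.062, 2.008, -0.336]
force: [-2.4, 23.1, 5.2]
gripper_width: -0.0
grasp_force: 11.5
```

```bash
python3 -m jog '[{"travel":[0,0.04,0.02],"turn":[0,0,0]},{"travel":[0,0.07,0.08],"turn":[0,0,0]},{"travel":[0,0.07,0.15],"turn":[0.01,0,0]},{"travel":[0,0.07,0.22],"turn":[0.03,0,0]},{"travel":[0,0.07,0.29],"turn":[0.05,0,0]}]'
python3 -m jog '[{"travel":[-0.08,0,0.04],"turn":[0.0056,0,0]},{"travel":[-0.16,0,0.04],"turn":[0.0056,0,0]},{"travel":[-0.16,0,0.04],"turn":[0.0056,0,0]}]'
python3 arms.py pics/g1.png
```

```text
t: 14.53
position: [0.509, 0.2462, 0.2517]
orientation: [2.235, 2.174, -0.035]
force: [0.2, 0.5, 1.1]
gripper_width: -0.0
grasp_force: 0.0
t: 14.78
position: [0.4253, 0.2438, 0.2734]
orientation: [2.255, 2.186, 0.003]
force: [-0.0, -0.3, -1.0]
gripper_width: -0.0
grasp_force: 0.0
t 14.78 pos [0.4253 0.2438 0.2734] y [ 1.    -0.031  0.002] z [ 0.002  0.001 -1.   ] F [-0.  -0.3 -1. ] w -0.0000 g 0.0 j [ 0.45 -0.2   1.47 -0.    1.87  0.48]
side b 34 phi med 43.3 out max 0.042 z 0.132..0.181
top a 41 phi med 143.3 out max 0.031 z 0.087..0.142
top b 80 phi med 35.3 out max 0.040 z 0.148..0.184
```

View pics/g1.png

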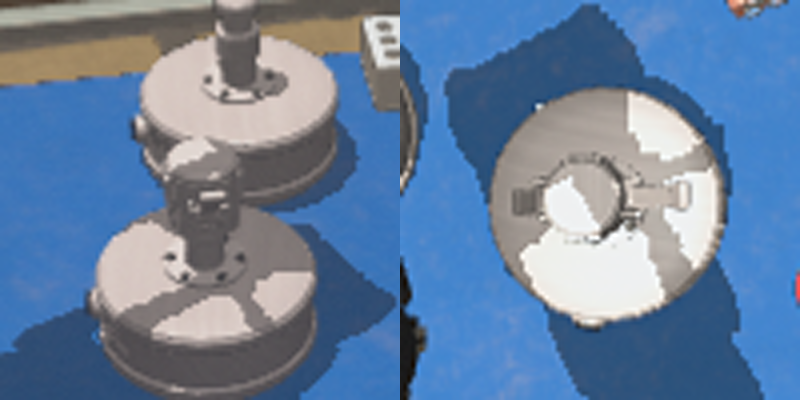

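Arm a is fully down, at (525,200) in the crop and about 152°. Next is arm b, done the same way mirrored.

```bash
python3 -m jog '[{"travel":[0.04,-0.06,0],"turn":[0,0,0]},{"travel":[0.08,-0.12,0],"turn":[0,0,0]},{"travel":[0.12,-0.18,0],"turn":[0,0,0]},{"travel":[0.166,-0.222,0],"turn":[0,0,0]},{"travel":[0.166,-0.222,0],"turn":[0,0,0]}]'
python3 -m jog '[{"travel":[0,0,-0.05],"turn":[0,0,0]},{"travel":[0,0,-0.1],"turn":[0,0,0]},{"travel":[0,0,-0.14],"turn":[0,0,0]},{"travel":[0,0,-0.168],"turn":[0,0,0]},{"travel":[0,0,-0.168],"turn":[0,0,0]}]'
python3 -c "
from h import *
st()"
```

```text
t: 15.3
position: [0.5158, 0.1297, 0.268]
orientation: [2.26, 2.179, -0.007]
force: [-0.1, 0.3, -1.0]
gripper_width: 0.0005
grasp_force: 0.0
t: 15.72
position: [0.5113, 0.1338, 0.1816]
orientation: [-2.253, -2.185, 0.012]
force: [0.2, -0.4, -0.4]
gripper_width: -0.0001
grasp_force: 0.0
t 15.72 pos [0.5113 0.1338 0.1816] y [ 0.999 -0.031 -0.007] z [-0.007 -0.003 -1.   ] F [ 0.2 -0.4 -0.4] w -0.0001 g 0.0 j [ 0.19 -0.1   1.54 -0.    1.71  0.22]
```

```bash
python3 -m jog '[{"travel":[-0.004,-0.018,0.006],"turn":[0,0,0]},{"travel":[-0.004,-0.034,0.003],"turn":[0,0,0]},{"travel":[-0.004,-0.047,-0.005],"turn":[0,0,0]},{"travel":[-0.004,-0.059,-0.017],"turn":[0,0,0]},{"travel":[-0.004,-0.068,-0.03],"turn":[0,0,0]}]'
python3 -m jog '[{"travel":[0,-0.009,-0.014],"turn":[0,0,0]},{"travel":[0,-0.009,-0.014],"turn":[0,0,0]},{"travel":[0,-0.009,-0.014],"turn":[0,0,0]}]'
python3 -m jog '[{"travel":[0,0,0.04],"turn":[0.0185,0,0]},{"travel":[0,-0.01,0.07],"turn":[0.037,0,0]},{"travel":[0,-0.033,0.07],"turn":[0.0556,0,0]},{"travel":[0,-0.033,0.07],"turn":[0.0556,0,0]},{"travel":[0,-0.033,0.07],"turn":[0.0556,0,0]}]'
python3 arms.py
```

```text
t: 16.13
position: [0.5111, 0.0991, 0.1725]
orientation: [2.254, 2.184, 0.002]
force: [-0.7, -0.1, 1.3]
gripper_width: 0.0003
grasp_force: 1.0
t: 16.38
position: [0.51, 0.095, 0.1634]
orientation: [2.256, 2.186, -0.004]
force: [-0.2, 0.8, 0.4]
gripper_width: 0.0002
grasp_force: 0.3
t: 16.8
position: [0.5104, 0.0769, 0.1986]
orientation: [-2.066, -1.994, -0.35]
force: [-0.2, -0.5, -0.2]
gripper_width: -0.0001
grasp_force: 0.0
t 16.80 pos [0.5104 0.0769 0.1986] y [ 0.999 -0.033 -0.012] z [ 0.    0.34 -0.94] F [-0.2 -0.5 -0.2] w -0.0001 g 0.0 j [-0.13 -0.15  1.59  0.35  1.74 -0.04]
side b 88 phi med 74.2 out max 0.066 z 0.136..0.199
top a 38 phi med 144.2 out max 0.031 z 0.085..0.145
top b 66 phi med 69.6 out max 0.044 z 0.137..0.200
```

```bash
python3 -m jog '[{"travel":[-0.005,0,-0.04],"turn":[0,0,0]},{"travel":[-0.005,0,-0.07],"turn":[0,0,0]},{"travel":[-0.005,0,-0.09],"turn":[0,0,0]},{"travel":[-0.005,0,-0.108],"turn":[0,0,0]},{"travel":[-0.005,0,-0.122],"turn":[0,0,0]}]'
python3 -m jog '[{"travel":[0,0.004,-0.014],"turn":[0,0,0]},{"travel":[0,0.009,-0.026],"turn":[0,0,0]},{"travel":[0,0.019,-0.04],"turn":[0,0,0]},{"travel":[0,0.029,-0.05],"turn":[0,0,0]},{"travel":[0,0.029,-0.05],"turn":[0,0,0]}]'
python3 -m jog '[{"travel":[0,0.003,-0.002],"turn":[0,0,0]},{"travel":[0,0.006,-0.004],"turn":[0,0,0]},{"travel":[0,0.009,-0.006],"turn":[0,0,0]},{"travel":[0,0.009,-0.006],"turn":[0,0,0]}]'
python3 -m jog '[{"travel":[0,0.003,-0.002],"turn":[0,0,0]},{"travel":[0,0.006,-0.003],"turn":[0,0,0]},{"travel":[0,0.009,-0.005],"turn":[0,0,0]},{"travel":[0,0.009,-0.005],"turn":[0,0,0]}]'
python3 -c "
from h import *
st()"
```

```text
t: 17.32
position: [0.5077, 0.0803, 0.1378]
orientation: [-2.059, -2.0, -0.351]
force: [-1.2, 0.8, 1.6]
gripper_width: 0.0001
grasp_force: 0.7
t: 17.73
position: [0.5074, 0.0943, 0.112]
orientation: [-2.06, -1.998, -0.349]
force: [0.6, -1.1, -0.4]
gripper_width: 0.0001
grasp_force: 0.3
t: 18.07
position: [0.5079, 0.0976, 0.1101]
orientation: [-2.062, -1.999, -0.35]
force: [-0.1, -4.1, -0.5]
gripper_width: 0.0001
grasp_force: 1.5
t: 18.4
position: [0.5084, 0.0992, 0.108]
orientation: [-2.068, -2.001, -0.346]
force: [-0.9, -15.3, 2.5]
gripper_width: -0.0001
grasp_force: 7.8
t 18.40 pos [0.5084 0.0992 0.108 ] y [ 0.999 -0.031 -0.009] z [ 0.002  0.335 -0.942] F [ -0.9 -15.3   2.5] w -0.0001 g 7.8 j [-0.08 -0.13  1.73  0.34  1.57 -0.06]
```

```bash
python3 -m jog '[{"travel":[0,0.003,-0.001],"turn":[0,0,0]},{"travel":[0,0.006,-0.002],"turn":[0,0,0]},{"travel":[0,0.009,-0.003],"turn":[0,0,0]},{"travel":[0,0.009,-0.003],"turn":[0,0,0]}]'
python3 -m jog '[{"travel":[0,-0.04,0.02],"turn":[0,0,0]},{"travel":[0,-0.07,0.08],"turn":[0,0,0]},{"travel":[0,-0.07,0.15],"turn":[-0.01,0,0]},{"travel":[0,-0.07,0.22],"turn":[-0.03,0,0]},{"travel":[0,-0.07,0.29],"turn":[-0.05,0,0]}]'
python3 -m jog '[{"travel":[-0.08,0,0.04],"turn":[0,0,0]},{"travel":[-0.16,-0.06,0.04],"turn":[0,0,0]},{"travel":[-0.22,-0.12,0.04],"turn":[0,0,0]},{"travel":[-0.24,-0.18,0.04],"turn":[0,0,0]},{"travel":[-0.24,-0.24,0.04],"turn":[0,0,0]}]'
python3 arms.py pics/i1.png
python3 - <<'E'
from h import *
for n in('side','top'):
    c=cam(n); W=cloud(c)
    B=W[(abs(W[...,0]-.508)<.02)&(abs(W[...,1]-.157)<.02)&(abs(W[...,2]-.162)<.01)]; print(n,np.median(B,0))
E
```

```text
t: 18.73
position: [0.5088, 0.1005, 0.1071]
orientation: [-2.074, -2.003, -0.342]
force: [-4.5, -28.8, 7.2]
gripper_width: 0.0001
grasp_force: 14.9
t: 19.15
position: [0.5079, 0.0706, 0.2536]
orientation: [-2.245, -2.167, -0.036]
force: [0.9, 0.0, -0.0]
gripper_width: -0.0002
grasp_force: 0.0
t: 19.57
position: [0.3856, -0.0483, 0.2729]
orientation: [-2.236, -2.173, -0.041]
force: [0.4, -0.4, 0.1]
gripper_width: 0.0002
grasp_force: 0.0
t 19.57 pos [ 0.3856 -0.0483  0.2729] y [ 1.    -0.028  0.002] z [ 0.003  0.035 -0.999] F [ 0.4 -0.4  0.1] w 0.0002 g 0.0 j [-0.24 -0.47  1.68  0.04  1.94 -0.2 ]
side b 105 phi med 149.2 out max 0.032 z 0.081..0.142
top a 44 phi med 142.3 out max 0.034 z 0.087..0.130
top b 64 phi med 146.4 out max 0.030 z 0.085..0.147
side [0.50810203 0.15368491 0.1622557 ]
top [0.50887834 0.15698568 0.16308401]
```

View pics/i1.png

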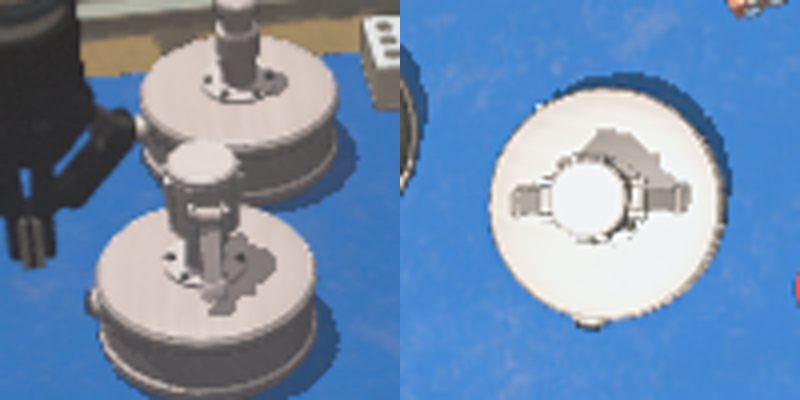

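Both arms look down, at (525,200) and (672,195), and the coupling top is still at 0.163. Arm a may have shifted slightly while I pressed b, so I'll press it again lightly as a check.

```bash
python3 -m jog '[{"travel":[0,0.07,0],"turn":[0,0,0]},{"travel":[0,0.14,0],"turn":[0,0,0]},{"travel":[0,0.21,0],"turn":[0,0,0]},{"travel":[0,0.28,0],"turn":[-0.01,0,0]},{"travel":[0.03,0.35,0],"turn":[-0.025,0,0]}]'
python3 -m jog '[{"travel":[0.03,0.07,0],"turn":[-0.01,0,0]},{"travel":[0.07,0.14,0],"turn":[-0.02,0,0]},{"travel":[0.13,0.21,0],"turn":[-0.036,0,0]},{"travel":[0.19,0.26,0],"turn":[-0.036,0,0]},{"travel":[0.214,0.26,0],"turn":[-0.036,0,0]}]'
python3 -m jog '[{"travel":[0,0,-0.06],"turn":[0,0,0]},{"travel":[0,0,-0.12],"turn":[0,0,0]},{"travel":[0,0,-0.18],"turn":[0,0,0]},{"travel":[0,0,-0.18],"turn":[0,0,0]},{"travel":[0,0,-0.18],"turn":[0,0,0]}]'
python3 -c "
from h import *
st()"
```

```text
t: 20.18
position: [0.4017, 0.1289, 0.2729]
orientation: [2.19, 2.121, -0.126]
force: [1.1, -2.9, 0.7]
gripper_width: -0.0
grasp_force: 0.0
t: 20.6
position: [0.5105, 0.2647, 0.2649]
orientation: [2.051, 2.01, -0.36]
force: [1.2, 0.3, -1.1]
gripper_width: 0.0001
grasp_force: 0.0
t: 21.02
position: [0.5084, 0.258, 0.1792]
orientation: [2.059, 2.002, -0.358]
force: [0.8, -0.3, 1.3]
gripper_width: 0.0
grasp_force: 0.0
t 21.02 pos [0.5084 0.258  0.1792] y [ 1.    -0.027  0.006] z [-0.004 -0.343 -0.939] F [ 0.8 -0.3  1.3] w 0.0000 g 0.0 j [ 0.57  0.17  1.3  -0.3   1.86  0.54]
```

```bash
python3 -m jog '[{"travel":[0,0,-0.06],"turn":[0,0,0]},{"travel":[0,0,-0.12],"turn":[0,0,0]},{"travel":[0,0,-0.141],"turn":[0,0,0]},{"travel":[0,-0.04,-0.141],"turn":[0,0,0]},{"travel":[0,-0.06,-0.141],"turn":[0,0,0]}]'
python3 -m jog '[{"travel":[0,-0.006,0],"turn":[0,0,0]},{"travel":[0,-0.01,0],"turn":[0,0,0]},{"travel":[0,-0.014,0],"turn":[0,0,0]},{"travel":[0,-0.014,0],"turn":[0,0,0]}]'
python3 -m jog '[{"travel":[0,-0.002,0],"turn":[0,0,0]},{"travel":[0,-0.004,0],"turn":[0,0,0]},{"travel":[0,-0.006,0],"turn":[0,0,0]},{"travel":[0,-0.006,0],"turn":[0,0,0]}]'
python3 -m jog '[{"travel":[0,-0.002,0],"turn":[0,0,0]},{"travel":[0,-0.004,0],"turn":[0,0,0]},{"travel":[0,-0.006,0],"turn":[0,0,0]},{"travel":[0,-0.006,0],"turn":[0,0,0]}]'
```

```text
t: 21.43
position: [0.5101, 0.2267, 0.1122]
orientation: [2.06, 1.998, -0.351]
force: [-0.5, -0.3, 0.5]
gripper_width: 0.0004
grasp_force: 0.0
t: 21.77
position: [0.5105, 0.2206, 0.1122]
orientation: [2.061, 1.998, -0.347]
force: [0.4, 0.5, 1.6]
gripper_width: -0.0001
grasp_force: 0.8
t: 22.1
position: [0.51, 0.2184, 0.1106]
orientation: [2.061, 2.001, -0.348]
force: [1.0, 6.0, 0.5]
gripper_width: 0.0
grasp_force: 2.7
t: 22.43
position: [0.5098, 0.2172, 0.1101]
orientation: [2.061, 2.005, -0.345]
force: [1.1, 12.4, -3.0]
gripper_width: 0.0002
grasp_force: 5.2
```

```bash
python3 -m jog '[{"travel":[0,-0.003,-0.001],"turn":[0,0,0]},{"travel":[0,-0.006,-0.002],"turn":[0,0,0]},{"travel":[0,-0.009,-0.003],"turn":[0,0,0]},{"travel":[0,-0.009,-0.003],"turn":[0,0,0]}]'
python3 -m jog '[{"travel":[0,-0.002,-0.001],"turn":[0,0,0]},{"travel":[0,-0.004,-0.002],"turn":[0,0,0]},{"travel":[0,-0.004,-0.002],"turn":[0,0,0]}]'
python3 -m jog '[{"travel":[0,0.04,0.02],"turn":[0,0,0]},{"travel":[0,0.07,0.08],"turn":[0,0,0]},{"travel":[0,0.07,0.15],"turn":[0,0,0]},{"travel":[0,0.07,0.22],"turn":[0,0,0]},{"travel":[0,0.07,0.29],"turn":[0,0,0]}]'
python3 -m jog '[{"travel":[-0.08,0,0.04],"turn":[0,0,0]},{"travel":[-0.16,0,0.04],"turn":[0,0,0]},{"travel":[-0.24,0,0.04],"turn":[0,0,0]},{"travel":[-0.24,0,0.04],"turn":[0,0,0]}]'
python3 arms.py pics/j1.png
python3 arms.py | grep top
```

```text
t: 22.77
position: [0.5099, 0.2161, 0.1094]
orientation: [2.062, 2.011, -0.335]
force: [0.0, 25.3, -0.4]
gripper_width: -0.0003
grasp_force: 11.1
t: 23.02
position: [0.51, 0.2157, 0.1091]
orientation: [2.062, 2.013, -0.331]
force: [-0.1, 29.2, 1.8]
gripper_width: -0.0003
grasp_force: 14.0
t: 23.43
position: [0.5093, 0.2426, 0.2543]
orientation: [2.06, 1.999, -0.354]
force: [0.4, 0.5, 0.6]
gripper_width: -0.0001
grasp_force: 0.0
t: 23.77
position: [0.3848, 0.2424, 0.2739]
orientation: [2.059, 2.002, -0.354]
force: [0.4, 0.1, -1.0]
gripper_width: 0.0
grasp_force: 0.0
t 23.77 pos [0.3848 0.2424 0.2739] y [ 1.    -0.027  0.008] z [-0.002 -0.341 -0.94 ] F [ 0.4  0.1 -1. ] w 0.0000 g 0.0 j [ 0.68 -0.12  1.43 -0.3   2.04  0.6 ]
side b 92 phi med 149.4 out max 0.031 z 0.081..0.142
top a 40 phi med 143.6 out max 0.031 z 0.087..0.145
top b 57 phi med 150.1 out max 0.027 z 0.085..0.127
top a 40 phi med 144.1 out max 0.031 z 0.087..0.142
top b 57 phi med 149.9 out max 0.027 z 0.085..0.129
```

View pics/j1.png

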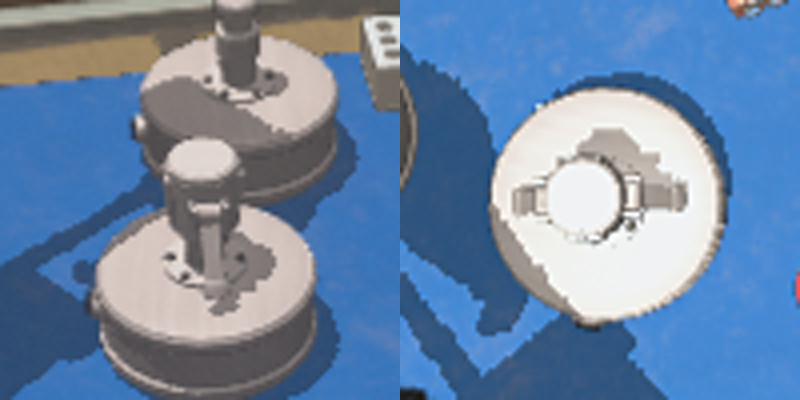

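```bash
python3 - <<'E'
from h import *
for n in('side','top'):
    c=cam(n); W=cloud(c)
    B=W[(np.hypot(W[...,0]-.508,W[...,1]-.157)<.035)&(abs(W[...,2]-.162)<.006)]
    A=np.c_[B[:,:2]-B[:,:2].mean(0),np.ones(len(B))]; k=np.linalg.lstsq(A,B[:,2],rcond=None)[0]
    print(n,len(B),'tilt deg x,y',np.degrees(k[:2]),'z',k[2],cv2.minEnclosingCircle(B[:,:2].astype(np.float32)))
    for nm,p in(('cup_centre',0),('vial_centre',0),('timer_centre',0)):
        d=manip.cut_out(n,nm)
        if d: print(nm,np.round(np.nanmedian(W[d[0]['region']],0),3))
E
```

```text
side 170 tilt deg x,y [0.848089   2.61273546] z 0.16174822947168335 ((0.5083902478218079, 0.15805494785308838), 0.025618772953748703)
cup_centre [ 0.446 -0.012  0.054]
vial_centre [ 0.602 -0.03   0.033]
timer_centre [0.657 0.032 0.043]
top 307 tilt deg x,y [-0.25538849  0.7543091 ] z 0.16279166795144823 ((0.5097787380218506, 0.15982532501220703), 0.024950267747044563)
cup_centre [0.448 0.002 0.058]
vial_centre [ 0.602 -0.019  0.047]
timer_centre [0.509 0.205 0.108]
```

```bash
python3 -c "
from h import *
print(manip.job_done())"
```

```text
the job is handed in; nothing more can be done
None
```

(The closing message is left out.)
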